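Unmould the muffins with the release air half on

TASK

Turn the release-air ball valve to half open (45 degrees), and leave it there while you push the spring ejector of each filled sleeve to slide its muffin out, and stand all the muffins upright on the floor of the wooden tray. Only when all of them are on the tray, shut the valve fully, leaving the ejectors sprung back home. Leave the bottle, the jar and the little card stand where they are.

Things in the scene. Friction and masses are not known exactly. Their poses are not given: they have to be found in the camera images.
- stand: fixed unmoulding stand: 6 mm steel deck with three aluminium sleeves at y = +85, 0, -85 mm. Origin on the table, +x = ejection direction, away from the robot; deck spans x -50..+150, y -152..+152 mm. Sleeves span x -47.5..+37.5 mm, 62 mm wide inside, 66 outside, open at both ends, roof top at 68 mm with a 28 mm wide slot along x. Each muffin starts in a sleeve within 5 mm of x = 0
- landing (a point): middle of the bare deck in front of the sleeves, where ejected muffins come to stand: stand x = +94 mm, y = 0, on the deck top, 6 mm above the table; the bare part is 112 mm long in x and 304 mm wide
- ejector1 (a joint): spring ejector slide of the sleeve at stand y = +85 mm: 0 at home, grows to 0.085 m as its tab is pushed along stand +x; springs back when let go; 3 N to start, 9 N fully pushed, plus damping (25 N per m/s). It pushes the muffin ahead of it, which at full travel stands on the landing with its centre near stand x = +75 mm
- ejector2 (a joint): spring ejector slide of the sleeve at stand y = 0 mm: 0 at home, grows to 0.085 m as its tab is pushed along stand +x; springs back when let go; 3 N to start, 9 N fully pushed, plus damping (25 N per m/s). It pushes the muffin ahead of it, which at full travel stands on the landing with its centre near stand x = +75 mm
- ejector3 (a joint): spring ejector slide of the sleeve at stand y = -85 mm: 0 at home, grows to 0.085 m as its tab is pushed along stand +x; springs back when let go; 3 N to start, 9 N fully pushed, plus damping (25 N per m/s). It pushes the muffin ahead of it, which at full travel stands on the landing with its centre near stand x = +75 mm
- tab1 (a point): top centre of the upright steel push tab of ejector1, 108 mm above the table; the tab is 8 mm thick along stand x, 22 mm wide along y and stands 40 mm clear above the sleeve roof; it moves with the slide (at home at stand x = -40 mm)
- tab2 (a point): top centre of the upright steel push tab of ejector2, 108 mm above the table; the tab is 8 mm thick along stand x, 22 mm wide along y and stands 40 mm clear above the sleeve roof; it moves with the slide (at home at stand x = -40 mm)
- tab3 (a point): top centre of the upright steel push tab of ejector3, 108 mm above the table; the tab is 8 mm thick along stand x, 22 mm wide along y and stands 40 mm clear above the sleeve roof; it moves with the slide (at home at stand x = -40 mm)
- muffin1: muffin in a paper case, about 80 g: 50 mm across at the foot, widening to 54 mm at 34 mm height, then a domed brown top, 54 mm high in all. Origin at the centre of its underside, z up when upright. All muffins are alike; some may be absent
- muffin2: muffin in a paper case, about 80 g: 50 mm across at the foot, widening to 54 mm at 34 mm height, then a domed brown top, 54 mm high in all. Origin at the centre of its underside, z up when upright. All muffins are alike; some may be absent
- muffin3: muffin in a paper case, about 80 g: 50 mm across at the foot, widening to 54 mm at 34 mm height, then a domed brown top, 54 mm high in all. Origin at the centre of its underside, z up when upright. All muffins are alike; some may be absent
- valve: fixed base of the brass ball valve: 75 x 125 mm plate, with a pipe along its y axis (top of pipe 42 mm, of the ball housing 53 mm above the table). Origin on the table under the lever's axis
- valve_axis (a point): point on the valve lever's vertical turning axis, at the mid-height of the lever (74 mm above the table)
- lever (a joint): opening angle of the valve lever about the vertical: 0 = shut (lever points along valve -x, across the pipe), grows counter-clockwise seen from above, 0.785 = half open (45 degrees, the middle tick of the white dial under it), 1.571 = fully open (lever along the pipe, pointing along valve -y). It may start a little open. Stays where it is left; stiff by about 0.12 N m; hard stops at 0 and 1.571
- lever_grip (a point): grip point on the valve lever, 65 mm out from its axis, 74 mm above the table; the lever is a level straight bar 14 mm wide (16 mm with its black sleeve, which spans 34 to 96 mm from the axis) and 12 to 14 mm high
- tray: fixed wooden serving tray, 230 (x) x 170 (y) mm, rim 22 mm high, walls and floor 6 mm thick; origin on the table under its centre
- bottle: bystander: drinks bottle, 60 mm across, 190 mm high, stands beyond the stand; origin under its centre
- jar: bystander: jar, 70 mm across, 90 mm high; origin under its centre
- card: bystander: small black card on a wooden foot, 90 mm wide, 65 mm high; origin under its centre
Not all that is in view belongs to the job. What is shaped like the muffin2 but green is not meant. Leave any black look-alike of the muffin1 alone.

How it is judged:
By the outcome, as a careful person would: the job done as asked, in the order asked, and still so for the second after the job is handed in, with the robot touching nothing.
Of muffin1, muffin2, muffin3 only 2 to 3 are there at a start; the rules pass over those that are not, and their reading is None.
At some moment in a run one of muffin1, muffin2, muffin3 may be knocked a few centimetres aside while the robot is not near it.
It also fails if it takes over 210 s, if anything falls off the work surface, if the arm or the gripper's body presses on something with over 40 N, if the wrist force passes 120 N, or if a joint passes its speed limit or range.

ROBOT

A 6-joint arm with a two-finger parallel gripper is mounted at the origin on the work surface. World frame = base frame: x ahead of the robot, y to its left, z up, the work surface at z = 0. Lengths are in mm, angles in rad, forces in N, time in s.
With the tool pointing down it reaches from about 400 to 925 mm from the base axis. Payload 12.5 kg.
Tool frame: the origin (TCP) lies midway between the tips of the shut fingers; the grasp point (between the pads) lies 19 mm behind it; z points along the fingers, y is the line along which they close (so a half turn about z gives the same grasp; the last joint's range is limited). The gripper opens to 95 mm and grips with 3 to 60 N. Pads are 20 mm wide; open, the fingers measure 119 mm over their backs; the gripper's body (75 mm by 180 mm) begins 59 mm behind the grasp point.
Start: joints at [-1.449, 0.491, 1.559, -0, 1.092, -0.106], TCP at [141.169, -608.866, 214.661] pointing down, gripper open.
Joint ranges: [-3.1, 3.1], [-0.84, 2.19], [0.05, 2.79], [-1.13, 4.28], [0.06, 2.93], [-2.69, 2.69]. Speed limits (rad/s): [2.22, 2.22, 2.79, 3.14, 3.14, 3.14].

INTERFACE

Orientations are given as [roll, pitch, yaw] about the fixed x, y, z axes, in that order (R = Rz(yaw) Ry(pitch) Rx(roll)).
In Python, from cell import env gives the robot as it stands.
- The arm moves only by the shell command python3 -m inch 'ROWS'. ROWS is JSON, a list of rows, each a list of 7 numbers: the turn, a rotation vector about the tool's x, y, z in rad, then the shift along the tool's x, y, z in cm, then the closure, from -1 (fully open) to 1 (shut). A call has 1 to 20 rows; each row shifts and turns the commanded pose from where the row before left it, along the tool's axes as they then stand; what a row does not reach is not made up. A row lasts 1/8 s, in which the tool goes at most 62.5 mm and 10.7 degrees, less where a joint would pass 70% of its speed; a pose out of reach is approached as far as the arm can. A call with a gripper value outside its range is refused whole. The fingers move at their own pace and stop on an object; the grip force is fixed at half the most. Time passes only in rows, so rows that do not move let the fingers close. It gives the time, the measured TCP pose, the force, the opening and the grip force at its end, in the units of the state.
- env.state(): the state, without advancing time (a new reading comes with each control period).
- env.read_camera(name): name is "scene" or "top"; returns a dict with "img" (384x512x3 uint8, red, green, blue), "depth" (384x512 float32, mm along the optical axis (not along the pixel's ray), 0 where there is no reading), "fx", "fy", "cx", "cy" (pixels), "position" and "orientation" of the camera in the world. Camera axes: x right, y down, z forward; pixel columns grow to the right and rows downward; lengths in mm; the calibration is good to about 2 mm. A picture is of the moment at which its call begins.
- env.job_done(): hands the job in; it is judged then, once.
Trained networks look in a picture, given as the dict that the camera call returned (one of the last four; its "shot" number tells which), for a name from the list of things; names that differ only in an ending like _2 or _b are one class to them, and where a whole thing is asked for, a point or a joint stands for the part that bears it (a point fixed in the world has none). Each returns a list of dicts, best first, with "score" (0 to 1); they miss things now and then, are a little off and sometimes report something else, mostly with a low value. They report only what shows in the picture. A call takes as long as a camera call. They do not tell look-alikes from the thing itself.
- env.find_in(picture, target): "centre" ([x, y, z] in mm, in the coordinates of the camera as it stood for that picture, good to about 4 mm: the middle of the surface that is visible of it).
- env.trace(picture, target): "mask" (384x512 bool, what is visible of it).
The state is a dict: "t": time; "joints": joint angles; "qvel": joint speeds; "tau": joint torques, N m; "eef_pos": TCP position; "tcp_rot": TCP orientation; "ft_force": force on the tool from outside, world axes, zero at the start; "moment": the same for the moment, N m; "opening": opening from 0.0 (shut) to 1.0 (fully open); "grip_force": force on a finger pad.
Only numpy, scipy, OpenCV 4.12 (cv2) and the standard library are available. Lean on these libraries where they do the work, as an engineer would, in place of code of your own. Each camera call takes 0.05 s, during which the arm holds its last target. There are 200 camera calls.

## Working session

There is one attempt and no reset: what is moved stays moved. The work goes in short steps, Python scripts to look and compute and a shell command to move; the robot and the scene stay as the last step left them, time stands still between calls to the robot, and variables do not carry over. Pictures are saved under pics/ and viewed, at most 14 in all, crops included, and the job is handed in when it is done.

```bash
ls; mkdir -p pics; cat > h.py <<'E'
import numpy as np, cv2
from cell import env
from scipy.spatial.transform import Rotation as R
def rot(o):
    o=np.array(o,float)
    return o if o.shape==(3,3) else (R.from_euler('xyz',o).as_matrix() if o.size==3 else R.from_quat(o).as_matrix())
def world(p,c): return rot(p["orientation"])@np.array(c,float)+np.array(p["position"],float)
def cloud(p):
    d=p["depth"]; v,u=np.mgrid[:384,:512]
    c=np.stack([(u-p["cx"])/p["fx"]*d,(v-p["cy"])/p["fy"]*d,d],-1)
    return c@rot(p["orientation"]).T+np.array(p["position"],float)
def pix(p,w):
    c=rot(p["orientation"]).T@(np.array(w,float)-np.array(p["position"],float))
    return np.array([c[0]/c[2]*p["fx"]+p["cx"],c[1]/c[2]*p["fy"]+p["cy"]])
def save(p,n,box=None,s=1):
    im=p["img"][...,::-1]
    if box: im=im[box[1]:box[3],box[0]:box[2]]
    cv2.imwrite("pics/"+n,cv2.resize(im,None,fx=s,fy=s,interpolation=cv2.INTER_CUBIC))
E
python3 - <<'E'
from h import *
a=env.read_camera("scene");b=env.read_camera("top")
im=np.hstack([a["img"],b["img"]])[...,::-1]
cv2.imwrite("pics/a.png",cv2.resize(im,(800,300)))
save(a,"s1.png",None,1.5);save(b,"t1.png",None,1.5)
for p,n in((a,"scene"),(b,"top")):
    print(n,p["position"],p["orientation"],p["fx"],p["cx"],p["cy"],p["shot"])
    for t in["stand","muffin1","tab1","valve","lever","tray","bottle","jar","card"]:
        for f in env.find_in(p,t)[:6]:
            w=world(p,f["centre"]);print(t,round(f["score"],2),w.round(),pix(p,w).round())
print(env.state())
E
```

```text
pics
scene [1114.42837115  -34.76357429  945.42386731] [-2.604918   -0.00553083  1.54764146] 386.41902368136704 256.5598102389257 195.84441253188143 1
stand 0.63 [ 478. -347.   76.] [136. 161.]
stand 0.61 [576.  19.   5.] [269. 202.]
stand 0.58 [497. 109.  67.] [301. 166.]
muffin1 0.87 [390. -55.  46.] [242. 141.]
muffin1 0.78 [553. 107.  53.] [302. 186.]
muffin1 0.77 [535. -65.  55.] [239. 181.]
muffin1 0.69 [407.  68.  42.] [284. 146.]
muffin1 0.57 [540.  24.  51.] [271. 182.]
tab1 0.62 [ 777. -152.  119.] [200. 255.]
tab1 0.61 [483.  34.  72.] [274. 161.]
tab1 0.58 [475. -55.  72.] [242. 159.]
valve 0.84 [ 528. -344.   32.] [139. 185.]
lever 0.68 [ 532. -336.   34.] [142. 185.]
lever 0.63 [ 479. -344.   77.] [137. 161.]
tray 0.88 [501. 319.   6.] [371. 178.]
bottle 0.55 [ 779. -150.  121.] [200. 255.]
bottle 0.31 [476. -59.  75.] [241. 159.]
jar 0.74 [ 481. -350.   78.] [135. 161.]
jar 0.73 [778. 137.  90.] [324. 257.]
card 0.56 [761.  12.  11.] [270. 264.]
top [ 362.90400114   12.06535402 1280.61742638] [-2.94740749 -0.01965884 -1.54544111] 438.19547025525367 257.4061540535818 19
[... 753 characters left out ...]
 0.4 [485.  29. 104.] [244. 238.]
{'t': 1.0, 'joints': array([-1.44861304e+00,  4.90882250e-01,  1.55892964e+00, -1.34188857e-05,
        1.09170649e+00, -1.05568717e-01]), 'qvel': array([ 0.00171289, -0.00019449, -0.00083494, -0.00119024, -0.0004778 ,
        0.00019681]), 'tau': array([ 1.40461249e-03, -6.12473273e+01, -2.58430839e+01,  6.93151052e-02,
        4.44756425e-02, -2.96985058e-05]), 'eef_pos': array([ 141.15563951, -608.85174631,  214.66175152]), 'tcp_rot': array([3.14152005e+00, 1.96681875e-05, 2.27758185e-01]), 'ft_force': array([-0.30177056, -0.75592208,  0.10025176]), 'moment': array([ 0.01315035, -0.01065526, -0.00461068]), 'grip_force': 0.0, 'opening': 0.9987724062224127}
```

View pics/s1.png

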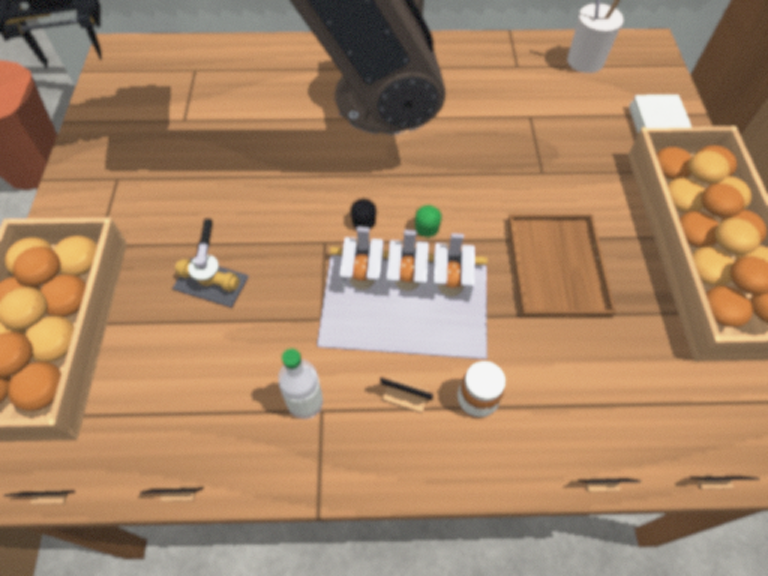

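View pics/t1.png

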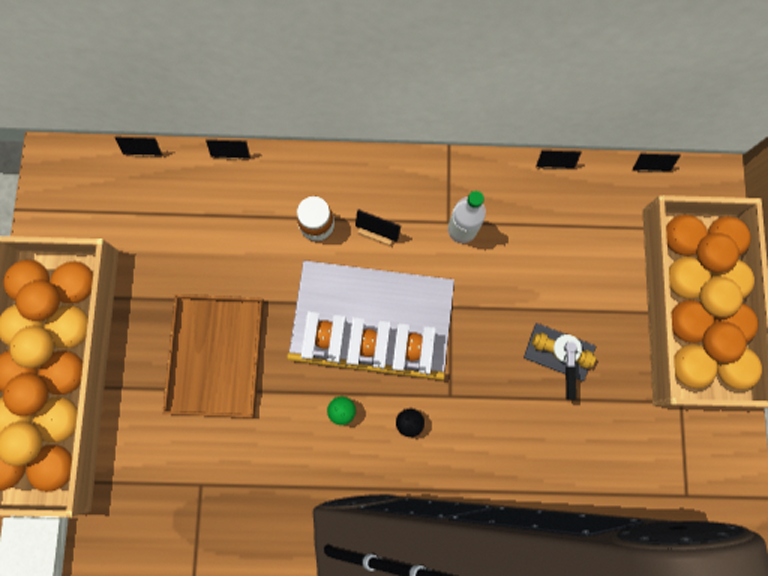

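All three sleeves are filled with orange-brown muffins, at top-view pixels (216,223), (246,229) and (276,231) of 512x384. Look-alikes are green at (228,273) and black (273,281). The fruit in the side crates also has to be ignored. The valve is at (379,232) with its lever pointing to (381,257), and the tray is at (143,238). Next I'll measure the poses.

```bash
python3 - <<'E'
from h import *
for n in("scene","top"):
    p=env.read_camera(n);W=cloud(p);im=p["img"].astype(int)
    def reg(x0,x1,y0,y1,z0,z1,extra=None):
        m=(W[...,0]>x0)&(W[...,0]<x1)&(W[...,1]>y0)&(W[...,1]<y1)&(W[...,2]>z0)&(W[...,2]<z1)&(p["depth"]>0)
        if extra is not None:m&=extra
        return m
    # table
    m=reg(450,700,-280,-180,-30,30);print(n,"table z",np.median(W[m][:,2]),W[m][:,2].std())
    white=(im.min(-1)>110)&(im.max(-1)-im.min(-1)<45)
    m=reg(440,700,-170,200,0,13,white);P=W[m]
    r=cv2.minAreaRect(P[:,:2].astype(np.float32));print("deck z",np.median(P[:,2]),r,len(P))
    print(cv2.boxPoints(r).round())
    m=reg(430,640,-170,200,80,125);P=W[m];c,l,st,ce=cv2.connectedComponentsWithStats(m.astype(np.uint8))
    for i in range(1,c):
        q=W[l==i]
        if len(q)>5: print("tab",len(q),q.mean(0).round(),q.max(0).round(),"top",q[q[:,2]>q[:,2].max()-8].mean(0).round())
    m=reg(430,640,-170,200,60,76,white);print("roof z",np.median(W[m][:,2]),cv2.minAreaRect(W[m][:,:2].astype(np.float32)))
    # tray
    for f in env.trace(p,"tray")[:1]:
        q=W[f["mask"]&(p["depth"]>0)];r=cv2.minAreaRect(q[:,:2].astype(np.float32))
        print("tray",r,np.percentile(q[:,2],[2,50,98]).round(1))
    m=reg(400,620,-420,-270,62,95);q=W[m];r=cv2.minAreaRect(q[:,:2].astype(np.float32));print("lever",len(q),r,np.median(q[:,2]));print(cv2.boxPoints(r).round())
    dark=(im.max(-1)<110)
    m=reg(400,640,-440,-250,0,15,dark);q=W[m];
    if len(q):r=cv2.minAreaRect(q[:,:2].astype(np.float32));print("plate",r)
    br=reg(400,640,-440,-250,18,48);q=W[br];r=cv2.minAreaRect(q[:,:2].astype(np.float32));print("pipe",r)
p=env.read_camera("top");save(p,"v1.png",(340,200,420,290),6)
E
```

```text
scene table z 0.09147160400357279 1.7468909039719784
deck z 6.0168944751603135 ((553.7794189453125, 21.013473510742188), (307.852783203125, 254.54006958007812), 83.57136535644531) 5242
[[ 410. -118.]
 [ 663. -146.]
 [ 697.  160.]
 [ 445.  188.]]
tab 67 [480. -56.  97.] [483. -47. 111.] top [479. -57. 107.]
tab 65 [489.  28.  97.] [492.  38. 110.] top [488.  28. 107.]
tab 65 [498. 112.  98.] [502. 123. 110.] top [497. 113. 107.]
roof z 67.92533752123313 ((521.2180786132812, 24.415908813476562), (239.52174377441406, 89.9869384765625), 84.56514739990234)
tray ((485.685546875, 326.1830749511719), (184.62486267089844, 254.23626708984375), 89.58612823486328) [ 1.   6.4 23.2]
lever 239 ((484.3097839355469, -354.94000244140625), (115.04991149902344, 48.231605529785156), 9.520606994628906) 80.06092981823997
[[ 424. -341.]
 [ 432. -388.]
 [ 545. -369.]
 [ 537. -322.]]
plate ((540.98828125, -349.3370361328125), (127.52883911132812, 60.12946701049805), 86.60391235351562)
pipe ((523.655029296875, -349.6164855957031), (120.23384094238281, 36.698631286621094), 71.54771423339844)
top table z -0.5338
[... 365 characters left out ...]
104.] [481. -44. 110.] top [476. -54. 107.]
roof z 67.53241561476648 ((519.4938354492188, 25.718910217285156), (239.95135498046875, 85.11672973632812), 84.11229705810547)
tray ((493.4533996582031, 325.2257080078125), (177.77879333496094, 230.39793395996094), 89.29901885986328) [ 0.7  6.3 24.1]
lever 271 ((484.58282470703125, -343.10223388671875), (42.50547790527344, 116.31484985351562), 78.8584976196289) 79.47987453904739
[[ 423. -353.]
 [ 538. -375.]
 [ 546. -333.]
 [ 432. -311.]]
plate ((483.39337158203125, -344.2337646484375), (141.42507934570312, 151.04440307617188), 75.05479431152344)
pipe ((517.9368286132812, -347.2658996582031), (120.50146484375, 36.84505844116211), 69.23625946044922)
```

View pics/v1.png

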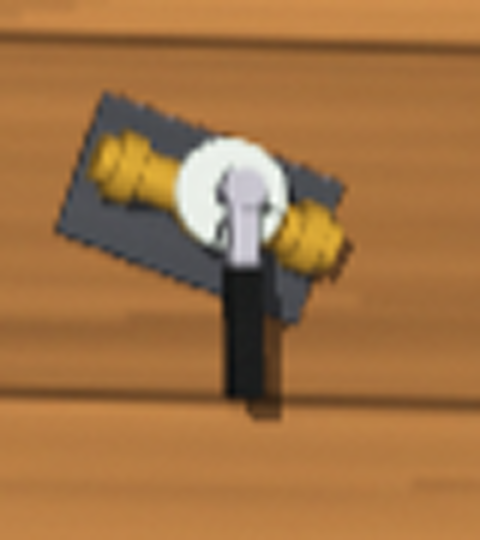

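The valve is roughly 20° open: the lever points straight down in the image, while the perpendicular to the pipe points lower-left. I'll measure the angle precisely.

```bash
cat >> h.py <<'E'
def lever(axis=None,yaw=None):
    out=[]
    for n in("scene","top"):
        p=env.read_camera(n);W=cloud(p);im=p["img"].astype(int);q=W[...,:2]
        box=(abs(W[...,0]-500)<120)&(abs(W[...,1]+348)<110)&(p["depth"]>0)
        blk=box&(im.max(-1)<50)&(W[...,2]>70)&(W[...,2]<95)
        dial=box&(im.min(-1)>170)&(W[...,2]>45)&(W[...,2]<68)
        top=box&(W[...,2]>72)&(W[...,2]<95)
        P=W[top];c=P.mean(0)
        d=np.linalg.svd((P-c)[:,:2],full_matrices=False)[2][0]; d*=-np.sign(d[0])
        s=(P-c)[:,:2]@d
        sat=box&(im[...,0]-im[...,2]>60)&(im[...,0]>120)&(W[...,2]>22)&(W[...,2]<60)
        S=W[sat];cs=S.mean(0);e=np.linalg.svd((S-cs)[:,:2],full_matrices=False)[2][0];e*=np.sign(e[1])
        r=cv2.minAreaRect(W[dial][:,:2].astype(np.float32)) if dial.sum()>5 else None
        print(n,"lever dir",np.degrees(np.arctan2(d[1],d[0]))%360,"c",c.round(1),"ends",(c[:2]+d*s.min()).round(1),(c[:2]+d*s.max()).round(1),"N",top.sum(),
         "black",W[blk].mean(0).round(1) if blk.any() else None,"pipe dir",np.degrees(np.arctan2(e[1],e[0])),cs.round(1),"dial",r,W[dial][:,2].mean() if r else 0)
def delta(x,y,z,yaw=None):
    s=env.state();T=rot(s["tcp_rot"]);v=T.T@(np.array([x,y,z])-s["eef_pos"])
    y0=np.arctan2(T[1,0],T[0,0]);print("pos",s["eef_pos"].round(1),"yaw",y0.round(3),"t",s["t"],"open",round(s["opening"],3))
    print("tool shift cm",(v/10).round(2)," world d mm",(np.array([x,y,z])-s["eef_pos"]).round(1)," tool rz",None if yaw is None else round(-(yaw-y0),3))
E
python3 - <<'E'
from h import *
lever()
for n in("scene","top"):
    p=env.read_camera(n);W=cloud(p);im=p["img"].astype(int)
    # plate
    m=(abs(W[...,0]-530)<90)&(abs(W[...,1]+345)<90)&(W[...,2]>1)&(W[...,2]<14)&(im.max(-1)<100)&(im.max(-1)-im.min(-1)<25)
    m=cv2.morphologyEx(m.astype(np.uint8),cv2.MORPH_OPEN,np.ones((2,2)))>0
    print("plate",cv2.minAreaRect(W[m][:,:2].astype(np.float32)),np.median(W[m][:,2]))
    # tray rim
    m=(abs(W[...,0]-490)<150)&(abs(W[...,1]-325)<120)&(W[...,2]>15)&(W[...,2]<30)
    P=W[m];print("rim",np.percentile(P,[1,99],axis=0).round(),cv2.minAreaRect(P[:,:2].astype(np.float32)))
delta(465,-350,160,0)
E
```

```text
scene lever dir 179.2340146446721 c [ 482.5 -347.4   80. ] ends [ 532.2 -348. ] [ 425.  -346.6] N 214 black [ 462.5 -344.4   80.4] pipe dir 70.31393550402198 [ 528.7 -341.9   39.9] dial ((523.3980102539062, -348.8807373046875), (47.548667907714844, 49.46273422241211), 10.068089485168457) 58.955452419108845
top lever dir 179.50404694649495 c [ 477.  -346.6   80.2] ends [ 529.9 -347. ] [ 425.4 -346.1] N 230 black [ 453.7 -346.2   79.8] pipe dir 70.3604032220007 [ 519.1 -342.7   41.5] dial ((522.4859008789062, -348.02734375), (44.81577682495117, 51.44841384887695), 7.735672473907471) 58.245736640918366
plate ((795.8929443359375, -188.46636962890625), (703.061279296875, 77.86189270019531), 32.078277587890625) 8.164575366685938
rim [[380. 235.  15.]
 [611. 406.  25.]] ((495.1419677734375, 320.6836242675781), (171.10044860839844, 232.5956573486328), 89.20896911621094)
plate ((477.9881286621094, -196.77345275878906), (122.26416778564453, 460.95928955078125), 14.002703666687012) 7.4683600660446245
rim [[378. 236.  15.]
 [609. 408.  27.]] ((493.51239013671875, 321.74945068359375), (171.56480407714844, 230.38470458984375), 89.18085479736328)
pos [ 141.2 -608.8  214.7] yaw 0.228 t 1.45 open 1.001
tool shift cm [ 37.39 -17.9    5.46]  world d mm [323.8 258.8 -54.7]  tool rz 0.228
```

```bash
python3 -m inch '[[0,0,0.114,0,0,0,-1],[0,0,0.114,0,0,0,-1],[0,0,0,3.95,-3.27,1.06,-1],[0,0,0,3.95,-3.27,1.06,-1],[0,0,0,3.95,-3.27,1.06,-1],[0,0,0,3.95,-3.27,1.06,-1],[0,0,0,3.95,-3.27,1.06,-1],[0,0,0,3.95,-3.27,1.06,-1],[0,0,0,3.95,-3.27,1.06,-1],[0,0,0,3.95,-3.27,1.06,-1],[0,0,0,0,0,0,-1],[0,0,0,0,0,0,-1]]'; python3 -c "
from h import *
delta(457,-347.5,60,0)"
```

```text
t: 2.95
eef_pos: [457.1, -347.5, 129.9]
tcp_rot: [3.141, 0.0, 0.0]
ft_force: [-0.4, 0.7, 0.2]
opening: 1.0
grip_force: 0.0
pos [ 457.1 -347.5  129.9] yaw 0.0 t 2.95 open 1.0
tool shift cm [-0.01 -0.    6.99]  world d mm [ -0.1   0.  -69.9]  tool rz 0.0
```

```bash
python3 -m inch '[[0,0,0,0,0,2.4,-1],[0,0,0,0,0,2.4,-1],[0,0,0,0,0,2.2,-0.5],[0,0,0,0,0,0,-0.2],[0,0,0,0,0,0,0.2],[0,0,0,0,0,0,1],[0,0,0,0,0,0,1],[0,0,0,0,0,0,1],[0,0,0,0,0,0,1]]'; python3 - <<'E'
import numpy as np
A=np.array([522,-348]);r=65
a0=179.4
for a in np.linspace(a0,205.3,6): print(a,(A+r*np.array([np.cos(np.radians(a)),np.sin(np.radians(a))])).round(1))
# rows in tool frame, 5 steps of 5.18 deg, chord
st=25.9/5;c=2*r*np.sin(np.radians(st/2));print(st,np.radians(st),c)
E
```

```text
t: 4.08
eef_pos: [457.3, -347.3, 60.0]
tcp_rot: [3.141, -0.0, -0.0]
ft_force: [0.4, 0.6, 0.2]
opening: 0.323
grip_force: 0.0
179.4 [ 457.  -347.3]
184.58 [ 457.2 -353.2]
189.76000000000002 [ 457.9 -359. ]
194.94 [ 459.2 -364.8]
200.12 [ 461.  -370.4]
205.3 [ 463.2 -375.8]
5.18 0.09040805525330627 5.874522443853365
```

```bash
python3 -m inch '[[0,0,0,0,0,0,1],[0,0,0,0,0,0,1],[0,0,0,0,0,0,1],[0,0,0,0,0,0,1],[0,0,-0.0452,0,0.294,0,1],[0,0,-0.0452,0,0.294,0,1],[0,0,-0.0452,0,0.294,0,1],[0,0,-0.0452,0,0.294,0,1],[0,0,-0.0452,0,0.294,0,1],[0,0,-0.0452,0,0.294,0,1],[0,0,-0.0452,0,0.294,0,1],[0,0,-0.0452,0,0.294,0,1],[0,0,-0.0452,0,0.294,0,1],[0,0,-0.0452,0,0.294,0,1],[0,0,0,0,0,0,1],[0,0,0,0,0,0,1]]'
```

```text
t: 6.08
eef_pos: [463.1, -376.1, 59.9]
tcp_rot: [3.141, 0.0, 0.451]
ft_force: [-2.7, -4.8, -0.8]
opening: 0.147
grip_force: 29.9
```

```bash
python3 -m inch '[[0,0,0,0,0,0,-0.3],[0,0,0,0,0,0,-0.3],[0,0,0,0,0,0,-0.3],[0,0,0,0,0,0,-0.3],[0,0,0,0,0,-3,-0.3],[0,0,0,0,0,-4,-0.3],[0,0,0,0,0,-4,-0.3],[0,0,0,0,-6,0,0.5],[0,0,0,0,-6,0,1],[0,0,0,0,0,0,1]]'; python3 - <<'E'
from h import *
lever()
E
```

```text
t: 7.32
eef_pos: [409.0, -264.9, 170.3]
tcp_rot: [-3.14, 0.0, 0.453]
ft_force: [-0.3, -0.8, 0.1]
opening: 0.389
grip_force: 0.0
scene lever dir 204.98556337619215 c [ 486.3 -365.3   80.5] ends [ 532.2 -344. ] [ 432.4 -390.5] N 192 black [ 446.2 -385.1   81.1] pipe dir 70.50336509516761 [ 528.8 -341.7   39.2] dial ((521.9478149414062, -348.9035949707031), (49.110931396484375, 50.17671585083008), 23.82735252380371) 59.05958755158848
top lever dir 124.1077021895209 c [ 527.2 -343.    79.1] ends [ 530.1 -347.3] [ 525.1 -339.9] N 3 black None pipe dir 69.02479766484382 [ 531.6 -307.5   40.3] dial ((531.5867919921875, -338.1103515625), (18.59811019897461, 47.642765045166016), 38.030887603759766) 58.495975208991894
```

```bash
python3 -m inch '[[0,0,0.139,0,0,0,1],[0,0,0.139,0,0,0,1],[0,0,0.139,0,0,0,1],[0,0,0.14,0,0,0,1],[0,0,0,0.62,-5.38,0,1],[0,0,0,0.62,-5.38,0,1],[0,0,0,0.62,-5.38,0,1],[0,0,0,0.62,-5.38,0,1],[0,0,0,0,0,3,1],[0,0,0,0,0,3,1],[0,0,0,0,0,2.6,1],[0,0,0,0,0,0,1]]'; python3 - <<'E'
from h import *
lever()
delta(455.9,-53.5,84,-.104)
E
```

```text
t: 8.93
eef_pos: [458.1, -57.0, 82.4]
tcp_rot: [-3.141, 0.003, -0.106]
ft_force: [0.3, 0.1, -0.0]
opening: 0.002
grip_force: 0.0
scene lever dir 205.058207972232 c [ 486.3 -365.3   80.2] ends [ 530.9 -344.5] [ 434.2 -389.7] N 195 black None pipe dir 70.49925860731331 [ 529.  -341.9   39.7] dial ((522.31396484375, -348.9169921875), (48.13328170776367, 50.39344787597656), 17.4991455078125) 59.14478267474792
top lever dir 204.7380165015612 c [ 479.7 -365.7   79.5] ends [ 528.1 -343.4] [ 432.5 -387.5] N 236 black [ 458.6 -374.1   79.5] pipe dir 70.7071540325958 [ 520.3 -340.7   40.6] dial ((520.2096557617188, -346.5548095703125), (46.70887756347656, 50.67235565185547), 34.701656341552734) 58.46318122488003
pos [458.8 -57.   84.1] yaw -0.106 t 9.025 open 0.006
tool shift cm [-0.32 -0.32  0.01]  world d mm [-2.9  3.5 -0.1]  tool rz -0.002
```

```bash
python3 -m inch '[[0,0,0,0,-0.3,0,1],[0,0,0,0.8,0,0,1],[0,0,0,0.8,0,0,1],[0,0,0,0.8,0,0,1],[0,0,0,0.8,0,0,1],[0,0,0,0.8,0,0,1],[0,0,0,0.8,0,0,1],[0,0,0,0.8,0,0,1],[0,0,0,0.8,0,0,1],[0,0,0,0.8,0,0,1],[0,0,0,0.8,0,0,1],[0,0,0,0.4,0,0,1],[0,0,0,0,0,0,1],[0,0,0,0,0,0,1]]'; python3 - <<'E'
from h import *
s=env.state();S=np.array([526.5,24.5]);c,q=np.cos(-.104),np.sin(-.104)
v=s["eef_pos"][:2]-S;print("stand xy",c*v[0]+q*v[1],-q*v[0]+c*v[1],s["ft_force"].round(1),s["eef_pos"])
p=env.read_camera("scene");save(p,"e3.png",(180,110,380,260),3)
for f in env.find_in(p,"muffin1"): print(f["score"],world(p,f["centre"]).round())
E
```

```text
t: 10.78
eef_pos: [541.1, -61.9, 84.2]
tcp_rot: [-3.141, 0.002, -0.105]
ft_force: [-8.0, 2.3, 5.9]
opening: 0.002
grip_force: 4.1
stand xy 23.474759028341836 -84.40999147630825 [-8.   2.3  5.9] [541.08509921 -61.89088988  84.20934668]
0.95 [601. -64.  55.]
0.74 [556. 113.  54.]
0.6 [413.  69.  46.]
0.56 [544.  23.  54.]
0.34 [554. -66.  64.]
```

View pics/e3.png

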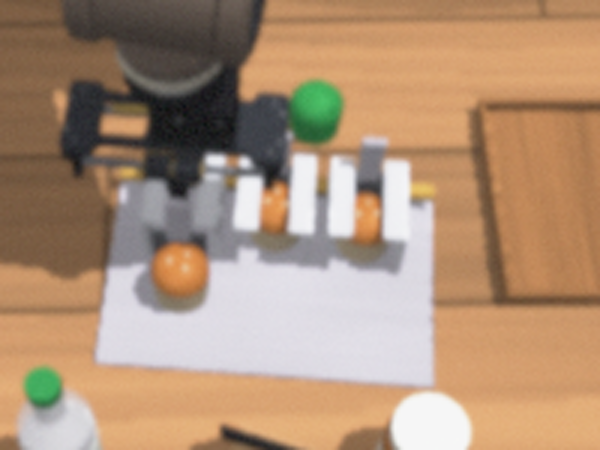

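Muffin 3 has slid out and stands upright at crop pixel (180,270). I'll push a little further, then back off.

```bash
python3 -m inch '[[0,0,0,0.5,0,0,1],[0,0,0,0,0,0,1],[0,0,0,-1.5,0,0,1],[0,0,0,-2,0,0,1],[0,0,0,-2,0,0,1],[0,0,0,-2,0,0,1],[0,0,0,-2,0,0,1],[0,0,0,-1,0,0,1],[0,0,0,0,0,-3,1],[0,0,0,0,0,-5,0.2],[0,0,0,0,-6,0,0.2],[0,0,0,0,-4,0,0.2],[0,0,0,0,0,0,0.2]]'; cat >> h.py <<'E'
S0=np.array([526.5,24.5]);CS=(np.cos(-.104),np.sin(-.104))
def stand(v): v=np.array(v)[:2]-S0;return np.array([CS[0]*v[0]+CS[1]*v[1],-CS[1]*v[0]+CS[0]*v[1]]).round(1)
def unst(x,y): return (S0+[CS[0]*x-CS[1]*y,CS[1]*x+CS[0]*y]).round(1)
def muff(region):
    # brown/orange points above 25mm in the world box region
    x0,x1,y0,y1=region
    for n in("scene","top"):
        p=env.read_camera(n);W=cloud(p);h=cv2.cvtColor(p["img"],cv2.COLOR_RGB2HSV)
        m=(W[...,0]>x0)&(W[...,0]<x1)&(W[...,1]>y0)&(W[...,1]<y1)&(W[...,2]>30)&(W[...,2]<75)&(h[...,1]>110)&((h[...,0]<25))
        k,l,st,_=cv2.connectedComponentsWithStats(m.astype(np.uint8))
        for i in range(1,k):
            if st[i,4]<25: continue
            P=W[l==i]
            # sphere-ish dome: fit horizontal circle centre with sphere least squares
            A=np.c_[2*P,np.ones(len(P))];s,*_=np.linalg.lstsq(A,(P**2).sum(1),rcond=None)
            T=P[P[:,2]>P[:,2].max()-6].mean(0)
            print(n,len(P),"sphere c",s[:3].round(1),"r",np.sqrt(s[3]+s[:3]@s[:3]).round(1),"bbox mid",((P.min(0)+P.max(0))/2).round(1),"ext",np.ptp(P,axis=0).round(),"zmax",P[:,2].max().round(),"stand",stand(s[:2]),stand(T))
E
python3 - <<'E'
from h import *
muff((480,700,-160,200))
p=env.read_camera("scene");W=cloud(p);m=(W[...,2]>90)&(W[...,2]<115)&(abs(W[...,0]-520)<80)&(abs(W[...,1]-25)<120)
k,l,st,ce=cv2.connectedComponentsWithStats(m.astype(np.uint8))
for i in range(1,k):
    if st[i,4]>15: print("tab",W[l==i].mean(0).round(),stand(W[l==i].mean(0)))
delta(*unst(73,-85),140,-.104)
E
```

```text
t: 12.5
eef_pos: [453.6, 49.4, 164.2]
tcp_rot: [-3.141, -0.002, -0.102]
ft_force: [0.7, 0.5, 0.5]
opening: 0.364
grip_force: 0.0
scene 132 sphere c [522.7  25.3  31.5] r 30.2 bbox mid [520.   23.7  49.3] ext [64. 23. 29.] zmax 64.0 stand [-3.8  0.4] [-0.6 -0.4]
scene 136 sphere c [538.9 107.6  36.4] r 25.8 bbox mid [540.9 108.3  49.7] ext [48. 24. 26.] zmax 63.0 stand [ 3.7 84. ] [ 4.5 85.2]
scene 258 sphere c [593.7 -63.8  36.6] r 25.9 bbox mid [597.4 -63.5  50.6] ext [46. 46. 28.] zmax 65.0 stand [ 76.  -80.8] [ 76.1 -81.5]
top 262 sphere c [590.2 -62.4  36.9] r 26.1 bbox mid [588.9 -62.6  47.7] ext [50. 52. 34.] zmax 65.0 stand [ 72.4 -79.8] [ 73.2 -80.7]
tab [480. -56. 102.] [-37.8 -85.3]
tab [489.  27. 102.] [-37.9  -1.1]
tab [497. 112. 102.] [-38.2  84.1]
pos [453.2  47.2 163.9] yaw -0.105 t 12.65 open 0.395
tool shift cm [14.84  9.97  2.4 ]  world d mm [ 137.1 -114.8  -23.9]  tool rz -0.001
```

```bash
python3 -m inch '[[0,0,0,3.74,2.38,0.6,-1],[0,0,0,3.74,2.38,0.6,-1],[0,0,0,3.74,2.38,0.6,-1],[0,0,0,3.74,2.38,0.6,-1],[0,0,0,0,0,0,-1],[0,0,0,0,0,0,-1],[0,0,0,0,0,3,-1],[0,0,0,0,0,3,-1],[0,0,0,0,0,3,-1],[0,0,0,0,0,0,-1]]'; python3 -c "
from h import *
delta(592,-63,18,-.104)"
```

```text
t: 13.9
eef_pos: [590.1, -62.3, 48.7]
tcp_rot: [-3.141, 0.004, -0.105]
ft_force: [0.0, 0.3, 0.3]
opening: 1.001
grip_force: 0.0
pos [590.1 -62.3  48.7] yaw -0.105 t 13.9 open 1.001
tool shift cm [0.21 0.06 3.07]  world d mm [  1.9  -0.7 -30.7]  tool rz -0.001
```

```bash
python3 -m inch '[[0,0,0,0.1,0,2,-1],[0,0,0,0.1,0,1.1,-1],[0,0,0,0,0,0,-0.2],[0,0,0,0,0,0,0.2],[0,0,0,0,0,0,1],[0,0,0,0,0,0,1],[0,0,0,0,0,0,1],[0,0,0,0,0,0,1],[0,0,0,0,0,0,1],[0,0,0,0,0,-1,1],[0,0,0,0,0,-3,1],[0,0,0,0,0,-4,1],[0,0,0,0,0,-5,1],[0,0,0,0,0,0,1]]'; python3 -c "
from h import *
delta(493+75,323,150,-.014)
p=env.read_camera('scene');save(p,'g3.png',(180,90,380,260),2)"
```

```text
t: 15.65
eef_pos: [595.1, -63.2, 152.8]
tcp_rot: [3.141, -0.007, -0.105]
ft_force: [0.8, 0.2, -0.3]
opening: 0.552
grip_force: 30.0
pos [595.1 -63.2 152.8] yaw -0.105 t 15.65 open 0.552
tool shift cm [ -6.75 -38.12   0.21]  world d mm [-27.1 386.2  -2.8]  tool rz -0.091
```

View pics/g3.png

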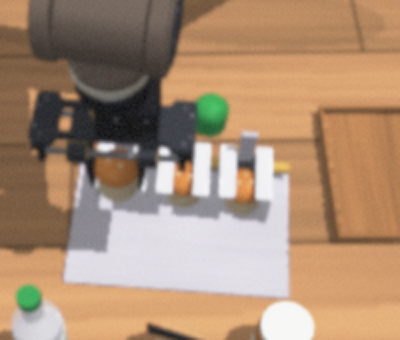

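```bash
python3 -m inch '[[0,0,0,-0.86,-4.73,0,1],[0,0,0,-0.86,-4.73,0,1],[0,0,0,-0.86,-4.73,0,1],[0,0,0,-0.86,-4.73,0,1],[0,0,0,-0.86,-4.73,0,1],[0,0,0,-0.86,-4.73,0,1],[0,0,0,-0.86,-4.73,0,1],[0,0,0,-0.86,-4.73,0,1],[0,0,-0.091,0,0,0,1],[0,0,0,0,0,0,1],[0,0,0,0,0,0,1],[0,0,0,0,0,4,1],[0,0,0,0,0,4,1],[0,0,0,0,0,3,1],[0,0,0,0,0,0,1],[0,0,0,0,0,0,1]]'; python3 -c "
from h import *
delta(566,320.5,18.5,-.014)"
```

```text
t: 17.7
eef_pos: [565.6, 320.4, 39.9]
tcp_rot: [-3.141, -0.001, -0.015]
ft_force: [0.3, 0.3, -1.2]
opening: 0.554
grip_force: 30.0
pos [565.6 320.4  39.9] yaw -0.015 t 17.7 open 0.554
tool shift cm [ 0.04 -0.01  2.14]  world d mm [  0.4   0.1 -21.4]  tool rz -0.001
```

```bash
python3 -m inch '[[0,0,0,0,0,1.2,1],[0,0,0,0,0,0.7,1],[0,0,0,0,0,0.2,1],[0,0,0,0,0,0,1],[0,0,0,0,0,0,-0.5],[0,0,0,0,0,0,-0.5],[0,0,0,0,0,0,-0.5],[0,0,0,0,0,0,-0.5],[0,0,0,0,0,-2,-0.5],[0,0,0,0,0,-4,-0.5],[0,0,0,0,0,-6,-0.5],[0,0,0,0,0,-3,1],[0,0,0,0,0,0,1]]'; python3 -c "
from h import *
muff((380,620,230,410))
delta(*unst(-62,0),170,-.104)
print(rot(env.state()['tcp_rot']).round(3))"
```

```text
t: 19.32
eef_pos: [565.8, 321.0, 171.8]
tcp_rot: [-3.139, -0.005, -0.014]
ft_force: [-0.5, -0.4, -0.8]
opening: 0.592
grip_force: 0.0
scene 286 sphere c [564.4 319.7  35.3] r 27.2 bbox mid [565.4 319.2  48. ] ext [51. 53. 33.] zmax 64.0 stand [  7.1 297.6] [  8.9 297.5]
top 118 sphere c [555.  314.2  43.1] r 17.4 bbox mid [551.  310.   47.2] ext [31. 31. 32.] zmax 63.0 stand [ -1.7 291.1] [ -2.  291.4]
pos [564.7 320.4 168.2] yaw -0.014 t 19.425 open 0.511
tool shift cm [-9.58 29.09 -0.19]  world d mm [ -99.9 -289.5    1.8]  tool rz 0.09
[[ 1.    -0.014  0.   ]
 [-0.014 -1.     0.   ]
 [ 0.    -0.    -1.   ]]
```

```bash
python3 -m inch '[[0,0,0,-1.6,4.85,0,1],[0,0,0,-1.6,4.85,0,1],[0,0,0,-1.6,4.85,0,1],[0,0,0,-1.6,4.85,0,1],[0,0,0,-1.6,4.85,0,1],[0,0,0,-1.6,4.84,0,1],[0,0,0.09,0,0,0,1],[0,0,0,0,0,0,1],[0,0,0,0,0,3,1],[0,0,0,0,0,3,1],[0,0,0,0,0,2.4,1],[0,0,0,0,0,0,1],[0,0,0,0,0,0,1]]'; python3 -c "
from h import *
muff((480,700,-160,200))
lever()
delta(*unst(-62,0),84,-.104)"
```

```text
t: 21.05
eef_pos: [465.1, 31.4, 84.2]
tcp_rot: [3.142, -0.0, -0.103]
ft_force: [-0.5, -0.5, -0.2]
opening: 0.002
grip_force: 0.0
scene 131 sphere c [522.7  24.3  30. ] r 31.3 bbox mid [519.3  23.7  48.5] ext [64. 23. 29.] zmax 63.0 stand [-3.8 -0.6] [-1.9 -0.5]
scene 27 sphere c [497.1 167.3  31.2] r 7.9 bbox mid [496.6 167.5  32.9] ext [11. 22.  5.] zmax 35.0 stand [-44. 139.] [-44.2 138.9]
scene 135 sphere c [538.7 108.7  35.7] r 26.3 bbox mid [540.5 108.4  50.8] ext [49. 24. 23.] zmax 63.0 stand [ 3.4 85. ] [ 4.4 85.3]
top 30 sphere c [487.5 161.9  43. ] r 15.6 bbox mid [490.9 160.   32.4] ext [11. 35.  5.] zmax 35.0 stand [-53.  132.6] [-48.6 133.8]
scene lever dir 205.14149156859264 c [ 486.3 -365.2   80.4] ends [ 532.  -343.8] [ 434.9 -389.4] N 191 black [ 474.2 -369.9   79.4] pipe dir 70.50947419641635 [ 529.  -341.4   39.5] dial ((522.01708984375, -348.76898193359375), (51.46154022216797, 50.04717254638672), 24.040281295776367) 59.04388833958484
top lever dir 205.22144920633735 c [ 480.2 -365.2   79.9] ends [ 527.8 -342.8] [ 432.6 -387.7] N 240 black [ 458.7 -373.9   79.8] pipe dir 70.7808986579148 [ 520.4 -340.6   40.5] dial ((520.752685546875, -347.09515380859375), (46.90680694580078, 50.844791412353516), 32.82706832885742) 58.41948838968368
pos [465.2  31.1  84.6] yaw -0.104 t 21.25 open 0.006
tool shift cm [-0.04  0.02  0.06]  world d mm [-0.4 -0.2 -0.6]  tool rz 0.0
```

```bash
python3 -m inch '[[0,0,0,0.8,0,0,1],[0,0,0,0.8,0,0,1],[0,0,0,0.8,0,0,1],[0,0,0,0.8,0,0,1],[0,0,0,0.8,0,0,1],[0,0,0,0.8,0,0,1],[0,0,0,0.8,0,0,1],[0,0,0,0.8,0,0,1],[0,0,0,0.8,0,0,1],[0,0,0,0.8,0,0,1],[0,0,0,0.7,0,0,1],[0,0,0,0.3,0,0,1],[0,0,0,0,0,0,1]]' && python3 -m inch '[[0,0,0,-1.5,0,0,1],[0,0,0,-2,0,0,1],[0,0,0,-2,0,0,1],[0,0,0,-2,0,0,1],[0,0,0,-2,0,0,1],[0,0,0,-1,0,0,1],[0,0,0,0,0,-3,1],[0,0,0,0,0,-5,0.2],[0,0,0,0,-6,0,0.2],[0,0,0,0,-5,0,0],[0,0,0,0,0,0,-0.3]]'; python3 -c "
from h import *
muff((480,700,-160,200))
delta(*unst(74,0),140,-.104)"
```

```text
t: 22.88
eef_pos: [553.6, 21.9, 83.9]
tcp_rot: [-3.141, 0.003, -0.104]
ft_force: [-7.5, 2.7, 6.6]
opening: 0.004
grip_force: 4.2
t: 24.25
eef_pos: [461.9, 144.4, 164.0]
tcp_rot: [-3.141, -0.001, -0.101]
ft_force: [0.4, -0.2, 0.0]
opening: 0.368
grip_force: 0.0
scene 135 sphere c [537.3 109.6  31.6] r 30.1 bbox mid [533.  108.5  47.4] ext [65. 24. 33.] zmax 64.0 stand [ 1.9 85.7] [ 3.1 84.9]
scene 261 sphere c [602.1  20.5  35.9] r 26.4 bbox mid [605.5  19.3  50.5] ext [44. 46. 23.] zmax 62.0 stand [75.7  3.8] [76.   3.5]
top 257 sphere c [598.5  22.1  36.1] r 26.5 bbox mid [597.4  22.1  48.7] ext [49. 49. 32.] zmax 65.0 stand [71.9  5.1] [71.1  4.1]
top 66 sphere c [536.7 108.5  42.1] r 21.3 bbox mid [535.6 105.   55. ] ext [45. 15. 17.] zmax 63.0 stand [ 1.4 84.6] [ 3.8 80.6]
pos [461.4 142.1 163.7] yaw -0.103 t 24.35 open 0.449
tool shift cm [15.08 11.04  2.38]  world d mm [ 138.7 -125.3  -23.7]  tool rz 0.001
```

```bash
python3 -m inch '[[0,0,0,3.76,2.65,0.6,-1],[0,0,0,3.76,2.65,0.6,-1],[0,0,0,3.76,2.65,0.6,-1],[0,0,0,3.76,2.65,0.6,-1],[0,0,0,0,0,0,-1],[0,0,0,0,0,0,-1],[0,0,0,0,0,3,-1],[0,0,0,0,0,3,-1],[0,0,0,0,0,3,-1],[0,0,0,0,0,0,-1]]'; python3 -c "
from h import *
muff((380,620,230,410))
delta(600.3,21.3,18,-.104)"
```

```text
t: 25.6
eef_pos: [598.3, 21.4, 48.7]
tcp_rot: [3.141, 0.004, -0.104]
ft_force: [-0.4, 0.1, 0.8]
opening: 1.001
grip_force: 0.0
scene 283 sphere c [564.6 319.8  35.3] r 27.2 bbox mid [564.6 319.8  49.3] ext [52. 53. 26.] zmax 62.0 stand [  7.2 297.7] [  8.6 297.3]
top 286 sphere c [562.  321.1  37.3] r 26.1 bbox mid [561.7 320.6  48. ] ext [52. 53. 32.] zmax 64.0 stand [  4.6 298.7] [  4.1 297.7]
pos [599.9  21.2  50.9] yaw -0.104 t 25.7 open 1.002
tool shift cm [ 0.03 -0.02  3.29]  world d mm [  0.4   0.1 -32.9]  tool rz 0.0
```

```bash
python3 -m inch '[[0,0,0,0,0,2,-1],[0,0,0,0,0,1.2,-1],[0,0,0,0,0,0,-0.2],[0,0,0,0,0,0,0.2],[0,0,0,0,0,0,1],[0,0,0,0,0,0,1],[0,0,0,0,0,0,1],[0,0,0,0,0,0,1],[0,0,0,0,0,0,1],[0,0,0,0,0,-1,1],[0,0,0,0,0,-3,1],[0,0,0,0,0,-4,1],[0,0,0,0,0,-5,1],[0,0,0,0,0,0,1]]' && python3 -m inch '[[0,0,0,-2.28,-4.8,0,1],[0,0,0,-2.28,-4.8,0,1],[0,0,0,-2.28,-4.8,0,1],[0,0,0,-2.28,-4.8,0,1],[0,0,0,-2.28,-4.8,0,1],[0,0,0,-2.28,-4.8,0,1],[0,0,-0.09,0,0,0,1],[0,0,0,0,0,0,1],[0,0,0,0,0,0,1],[0,0,0,0,0,4,1],[0,0,0,0,0,4,1],[0,0,0,0,0,3,1],[0,0,0,0,0,0,1],[0,0,0,0,0,0,1]]'; python3 -c "
from h import *
delta(494,321.5,18.5,-.014)"
```

```text
t: 27.45
eef_pos: [601.4, 20.9, 151.9]
tcp_rot: [-3.141, -0.007, -0.104]
ft_force: [0.4, 0.5, -0.9]
opening: 0.555
grip_force: 30.0
t: 29.2
eef_pos: [494.5, 321.4, 38.8]
tcp_rot: [-3.141, -0.001, -0.015]
ft_force: [0.2, 0.6, 0.4]
opening: 0.555
grip_force: 30.0
pos [494.5 321.4  38.8] yaw -0.015 t 29.2 open 0.555
tool shift cm [-0.05 -0.01  2.03]  world d mm [ -0.5   0.1 -20.3]  tool rz -0.001
```

```bash
python3 -m inch '[[0,0,0,0,0,1.2,1],[0,0,0,0,0,0.6,1],[0,0,0,0,0,0.2,1],[0,0,0,0,0,0,1],[0,0,0,0,0,0,-0.5],[0,0,0,0,0,0,-0.5],[0,0,0,0,0,0,-0.5],[0,0,0,0,0,0,-0.5],[0,0,0,0,0,-2,-0.5],[0,0,0,0,0,-4,-0.5],[0,0,0,0,0,-6,-0.5],[0,0,0,0,0,-3,1],[0,0,0,0,0,0,1]]' && python3 -m inch '[[0,0,0,-0.43,5.15,0,1],[0,0,0,-0.43,5.15,0,1],[0,0,0,-0.43,5.15,0,1],[0,0,0,-0.43,5.15,0,1],[0,0,0.09,0,0,0,1],[0,0,0,0,0,0,1],[0,0,0,0,0,3,1],[0,0,0,0,0,3,1],[0,0,0,0,0,2.5,1],[0,0,0,0,0,0,1],[0,0,0,0,0,0,1]]'; python3 -c "
from h import *
muff((380,620,230,410))
muff((480,700,-160,200))
delta(*unst(-62,85),84,-.104)"
```

```text
t: 30.82
eef_pos: [494.6, 322.0, 170.1]
tcp_rot: [-3.14, -0.004, -0.014]
ft_force: [-0.0, -0.1, -0.8]
opening: 0.594
grip_force: 0.0
t: 32.2
eef_pos: [473.9, 116.2, 83.2]
tcp_rot: [3.142, -0.0, -0.103]
ft_force: [0.5, 0.9, 0.5]
opening: 0.002
grip_force: 0.0
scene 260 sphere c [495.4 321.1  35.7] r 26.7 bbox mid [496.6 320.7  47.9] ext [50. 52. 30.] zmax 63.0 stand [-61.7 291.8] [-61.1 291.9]
scene 281 sphere c [564.4 319.6  35.9] r 26.8 bbox mid [566.9 319.3  47. ] ext [48. 52. 32.] zmax 63.0 stand [  7.1 297.5] [  6.6 297.6]
top 292 sphere c [562.  321.3  36.2] r 26.6 bbox mid [561.8 321.   48. ] ext [52. 53. 34.] zmax 65.0 stand [  4.4 298.9] [  5.  297.8]
top 295 sphere c [492.6 322.1  36.5] r 26.7 bbox mid [492.9 322.6  48.4] ext [51. 53. 36.] zmax 66.0 stand [-64.6 292.4] [-63.  291.3]
scene 135 sphere c [538.8 107.8  37.2] r 25.2 bbox mid [540.9 108.3  51.6] ext [50. 24. 29.] zmax 66.0 stand [ 3.6 84.1] [ 2.4 83.9]
pos [474.  116.   83.6] yaw -0.104 t 32.4 open 0.002
tool shift cm [-0.03  0.05 -0.04]  world d mm [-0.3 -0.5  0.4]  tool rz 0.0
```

```bash
python3 -m inch '[[0,0,0,0.8,0,0,1],[0,0,0,0.8,0,0,1],[0,0,0,0.8,0,0,1],[0,0,0,0.8,0,0,1],[0,0,0,0.8,0,0,1],[0,0,0,0.8,0,0,1],[0,0,0,0.8,0,0,1],[0,0,0,0.8,0,0,1],[0,0,0,0.8,0,0,1],[0,0,0,0.8,0,0,1],[0,0,0,0.7,0,0,1],[0,0,0,0.3,0,0,1],[0,0,0,0,0,0,1]]' && python3 -m inch '[[0,0,0,-1.5,0,0,1],[0,0,0,-2,0,0,1],[0,0,0,-2,0,0,1],[0,0,0,-2,0,0,1],[0,0,0,-2,0,0,1],[0,0,0,-1,0,0,1],[0,0,0,0,0,-3,1],[0,0,0,0,0,-5,0.2],[0,0,0,0,-6,0,0.2],[0,0,0,0,-5,0,0],[0,0,0,0,0,0,-0.3]]'; python3 -c "
from h import *
muff((480,700,-160,200))
delta(*unst(74,88),140,-.104)"
```

```text
t: 34.02
eef_pos: [562.5, 106.7, 82.9]
tcp_rot: [3.142, 0.003, -0.104]
ft_force: [-7.8, 2.9, 6.1]
opening: 0.003
grip_force: 4.2
t: 35.4
eef_pos: [470.6, 229.3, 162.9]
tcp_rot: [-3.141, -0.001, -0.101]
ft_force: [-0.2, -0.5, 0.8]
opening: 0.369
grip_force: 0.0
scene 265 sphere c [610.2  99.8  36.1] r 26.3 bbox mid [613.3  98.6  50.4] ext [44. 46. 28.] zmax 64.0 stand [75.4 83.6] [76.2 83.6]
top 258 sphere c [606.6 101.5  36.3] r 26.1 bbox mid [604.3 101.3  47.9] ext [48. 52. 34.] zmax 65.0 stand [71.7 84.9] [71.1 85.4]
top 44 sphere c [495.7 137.   36.3] r 22.4 bbox mid [488.6 137.1  33.1] ext [16. 63.  6.] zmax 36.0 stand [-42.3 108.7] [-50.2 108.3]
pos [470.1 226.9 162.6] yaw -0.103 t 35.5 open 0.451
tool shift cm [15.09 10.76  2.26]  world d mm [ 139.1 -122.6  -22.6]  tool rz 0.001
```

```bash
python3 -m inch '[[0,0,0,3.76,2.78,0.57,-1],[0,0,0,3.76,2.78,0.57,-1],[0,0,0,3.76,2.78,0.57,-1],[0,0,0,3.76,2.78,0.57,-1],[0,0,0,0,0,0,-1],[0,0,0,0,0,0,-1],[0,0,0,0,0,3,-1],[0,0,0,0,0,3,-1],[0,0,0,0,0,3,-1],[0,0,0,0,0,0,-1]]'; python3 -c "
from h import *
muff((380,620,230,410))
delta(608.4,100.6,18,-.104)"
```

```text
t: 36.75
eef_pos: [606.5, 101.0, 48.8]
tcp_rot: [3.141, 0.004, -0.103]
ft_force: [0.2, 0.1, 0.4]
opening: 0.999
grip_force: 0.0
scene 260 sphere c [495.6 320.9  36. ] r 26.7 bbox mid [495.6 320.3  49.5] ext [52. 52. 28.] zmax 64.0 stand [-61.5 291.6] [-62.4 290.8]
scene 282 sphere c [564.5 319.9  35.5] r 27.1 bbox mid [565.7 319.6  47.1] ext [50. 53. 33.] zmax 64.0 stand [  7.1 297.7] [  7.8 296.9]
top 291 sphere c [562.5 321.4  36. ] r 26.9 bbox mid [561.3 320.9  47.4] ext [52. 52. 34.] zmax 65.0 stand [  4.9 299. ] [  5.8 300.3]
top 266 sphere c [492.9 322.1  36.4] r 26.4 bbox mid [495.6 322.2  48.5] ext [46. 54. 32.] zmax 64.0 stand [-64.4 292.5] [-63.8 290.1]
pos [608.2 101.   51. ] yaw -0.104 t 36.85 open 1.0
tool shift cm [0.02 0.04 3.3 ]  world d mm [  0.2  -0.4 -33. ]  tool rz 0.0
```

```bash
python3 -m inch '[[0,0,0,0,0,2,-1],[0,0,0,0,0,1.2,-1],[0,0,0,0,0,0,-0.2],[0,0,0,0,0,0,0.2],[0,0,0,0,0,0,1],[0,0,0,0,0,0,1],[0,0,0,0,0,0,1],[0,0,0,0,0,0,1],[0,0,0,0,0,0,1],[0,0,0,0,0,-1,1],[0,0,0,0,0,-3,1],[0,0,0,0,0,-4,1],[0,0,0,0,0,-5,1],[0,0,0,0,0,0,1]]' && python3 -m inch '[[0,0,0,-3.45,-3.36,0,1],[0,0,0,-3.45,-3.36,0,1],[0,0,0,-3.45,-3.36,0,1],[0,0,0,-3.45,-3.36,0,1],[0,0,0,-3.45,-3.36,0,1],[0,0,0,-3.45,-3.36,0,1],[0,0,-0.09,0,0,0,1],[0,0,0,0,0,0,1],[0,0,0,0,0,0,1],[0,0,0,0,0,4,1],[0,0,0,0,0,4,1],[0,0,0,0,0,3,1],[0,0,0,0,0,0,1],[0,0,0,0,0,0,1]]'; python3 -c "
from h import *
delta(423,322.5,18.5,-.014)"
```

```text
t: 38.6
eef_pos: [609.7, 100.8, 152.1]
tcp_rot: [-3.141, -0.007, -0.104]
ft_force: [-0.3, 0.1, -1.9]
opening: 0.556
grip_force: 30.0
t: 40.35
eef_pos: [424.0, 322.6, 38.8]
tcp_rot: [-3.141, -0.001, -0.015]
ft_force: [0.7, -0.1, -0.7]
opening: 0.553
grip_force: 30.0
pos [424.  322.6  38.8] yaw -0.015 t 40.35 open 0.553
tool shift cm [-0.1   0.01  2.03]  world d mm [ -1.   -0.1 -20.3]  tool rz -0.001
```

```bash
python3 -m inch '[[0,0,0,0,0,1.2,1],[0,0,0,0,0,0.6,1],[0,0,0,0,0,0.2,1],[0,0,0,0,0,0,1],[0,0,0,0,0,0,-0.5],[0,0,0,0,0,0,-0.5],[0,0,0,0,0,0,-0.5],[0,0,0,0,0,0,-0.5],[0,0,0,0,0,-2,-0.5],[0,0,0,0,0,-4,-0.5],[0,0,0,0,0,-6,-0.5],[0,0,0,0,0,-3,-0.5]]' && python3 -m inch '[[0,0,0,0.3,6,0,-0.5],[0,0,0,0.3,6,0,-0.5],[0,0,0,0.3,6,0,-0.5],[0,0,0,0.3,6,0,-0.5],[0,0,0,0.3,6,0,-0.5],[0,0,0,0.3,6,0,-0.5],[0,0,0,0,6,0,-0.5],[0,0,0,0,6,0,-0.5],[0,0,0,0,0,0,-0.5],[0,0,0,0,0,0,-0.5]]'; python3 -c "
from h import *
muff((380,620,230,410))
lever()
p=env.read_camera('scene');save(p,'f.png',None,1.5)
W=cloud(p);m=(W[...,2]>90)&(W[...,2]<115)&(abs(W[...,0]-520)<80)&(abs(W[...,1]-25)<120)
k,l,st,ce=cv2.connectedComponentsWithStats(m.astype(np.uint8))
for i in range(1,k):
    if st[i,4]>15: print('tab',stand(W[l==i].mean(0)))
delta(463.2,-375.8,130,.442)"
```

```text
t: 41.85
eef_pos: [423.8, 322.9, 170.9]
tcp_rot: [-3.14, -0.003, -0.014]
ft_force: [-0.6, -0.1, -0.6]
opening: 0.752
grip_force: 0.0
t: 43.1
eef_pos: [434.2, -157.3, 167.9]
tcp_rot: [-3.141, 0.001, -0.015]
ft_force: [0.9, 0.0, 0.3]
opening: 0.753
grip_force: 0.0
scene 242 sphere c [424.8 322.   36.2] r 26.5 bbox mid [425.1 321.2  48.1] ext [53. 52. 30.] zmax 63.0 stand [-132.   285.4] [-130.8  285.9]
scene 259 sphere c [495.5 320.9  35.8] r 26.8 bbox mid [498.4 320.4  49.3] ext [49. 51. 30.] zmax 64.0 stand [-61.6 291.6] [-62.8 291.4]
scene 285 sphere c [564.7 319.6  36.1] r 26.6 bbox mid [566.2 320.2  47.5] ext [51. 53. 31.] zmax 63.0 stand [  7.4 297.5] [  8.  297.2]
top 290 sphere c [562.  321.   35.9] r 26.9 bbox mid [561.4 320.8  47.2] ext [52. 52. 33.] zmax 64.0 stand [  4.5 298.6] [  3.7 297.3]
top 293 sphere c [492.4 322.   36.6] r 26.7 bbox mid [492.9 322.3  48.1] ext [51. 53. 34.] zmax 65.0 stand [-64.8 292.4] [-66.2 291.4]
top 305 sphere c [422.2 323.   36.1] r 26.9 bbox mid [422.4 323.3  47.7] ext [53. 53. 33.] zmax 64.0 stand [-134.7  286. ] [-135.4  284.3]
scene lever dir 205.012498917731 c [ 486.7 -365.1   80.4] ends [ 531.3 -344.3] [ 434.2 -389.6] N 196 black None pipe dir 70.44042490383083 [ 529.1 -341.4   39.5] dial ((522.0836791992188, -348.820556640625), (49.745765686035156, 50.11370086669922), 24.770174026489258) 58.968822320865655
top lever dir 205.04355443662072 c [ 480.1 -365.4   79.7] ends [ 527.9 -343. ] [ 432.6 -387.6] N 238 black [ 459.2 -373.9   79.7] pipe dir 70.59051706165054 [ 520.3 -341.    40.3] dial ((520.7394409179688, -347.54119873046875), (46.969337463378906, 52.052085876464844), 33.87403106689453) 58.457278290101684
tab [-38.4 -85.7]
tab [-37.8  -1. ]
tab [-38.3  84.1]
pos [ 434.6 -156.5  168.1] yaw -0.012 t 43.35 open 0.747
tool shift cm [ 3.12 21.89  3.81]  world d mm [  28.6 -219.3  -38.1]  tool rz -0.454
```

View pics/f.png

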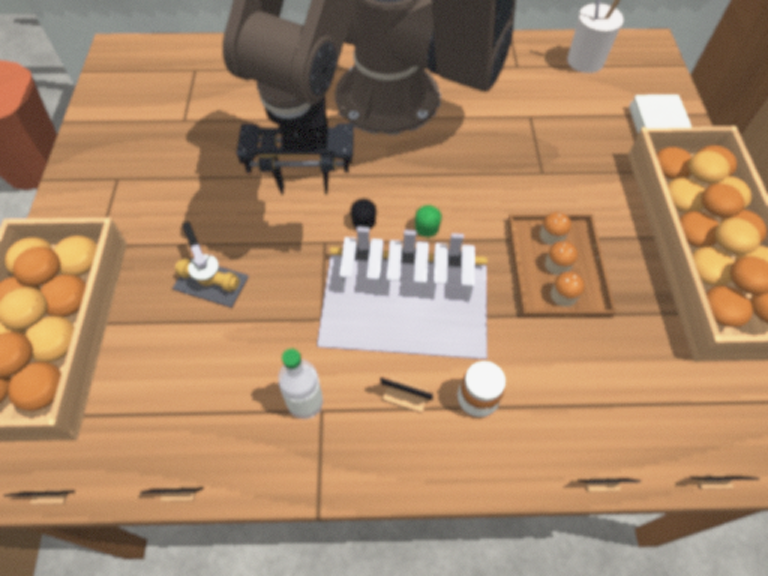

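All three muffins stand on the tray at pixels (557,225), (563,255) and (570,288). The sleeves are empty, the tabs are home and the bystanders haven't moved. Now I'll shut the valve.

```bash
python3 -m inch '[[0,0,0,0.78,5.47,0.95,-0.5],[0,0,0,0.78,5.47,0.95,-0.5],[0,0,0,0.78,5.47,0.95,-0.5],[0,0,0,0.78,5.48,0.95,-0.5],[0,0,-0.151,0,0,0,-0.5],[0,0,-0.151,0,0,0,-0.5],[0,0,-0.152,0,0,0,-0.5],[0,0,0,0,0,0,-0.5],[0,0,0,0,0,0,-0.5],[0,0,0,0,0,2.5,-0.5],[0,0,0,0,0,2.5,-0.5],[0,0,0,0,0,2,-0.5],[0,0,0,0,0,0,-0.5]]'; python3 -c "
from h import *
delta(463.2,-375.8,60,.442)"
```

```text
t: 44.98
eef_pos: [462.2, -376.3, 58.9]
tcp_rot: [-3.139, 0.001, 0.438]
ft_force: [-0.8, -1.0, 0.7]
opening: 0.75
grip_force: 0.0
pos [ 462.2 -376.3   58.9] yaw 0.438 t 44.975 open 0.75
tool shift cm [ 0.11 -0.01 -0.11]  world d mm [1.  0.5 1.1]  tool rz -0.004
```

```bash
python3 -m inch '[[0,0,0,0,0,0,0.2],[0,0,0,0,0,0,0.5],[0,0,0,0,0,0,1],[0,0,0,0,0,0,1],[0,0,0,0,0,0,1],[0,0,0,0,0,0,1],[0,0,0,0,0,0,1],[0,0,0,0,0,0,1],[0,0,0,0,0,0,1]]' && python3 -m inch '[[0,0,0.0502,0,-0.326,0,1],[0,0,0.0502,0,-0.326,0,1],[0,0,0.0502,0,-0.326,0,1],[0,0,0.0502,0,-0.326,0,1],[0,0,0.0502,0,-0.326,0,1],[0,0,0.0502,0,-0.326,0,1],[0,0,0.0502,0,-0.326,0,1],[0,0,0.0502,0,-0.326,0,1],[0,0,0.0502,0,-0.326,0,1],[0,0,0.0502,0,-0.326,0,1],[0,0,0.0502,0,-0.326,0,1],[0,0,0.0502,0,-0.326,0,1],[0,0,0.0502,0,-0.326,0,1],[0,0,0.0502,0,-0.326,0,1],[0,0,0,0,0,0,1],[0,0,0,0,0,0,1]]'
```

```text
t: 46.1
eef_pos: [462.5, -376.8, 60.0]
tcp_rot: [-3.141, 0.0, 0.44]
ft_force: [-0.5, 1.1, 1.3]
opening: 0.146
grip_force: 30.0
t: 48.1
eef_pos: [458.5, -333.0, 60.0]
tcp_rot: [3.141, -0.002, -0.264]
ft_force: [5.1, -1.0, -2.5]
opening: 0.144
grip_force: 30.0
```

```bash
python3 -m inch '[[0,0,0.0251,0,-0.163,0,1],[0,0,0.0251,0,-0.163,0,1],[0,0,0.0251,0,-0.163,0,1],[0,0,0,0,0,0,1]]'; python3 -m inch '[[0,0,0.0126,0,-0.08,0,1],[0,0,0,0,0,0,1],[0,0,0,0,0,0,1]]'; python3 -m inch '[[0,0,0.0126,0,-0.08,0,1],[0,0,0,0,0,0,1],[0,0,0,0,0,0,1]]'
```

```text
t: 48.6
eef_pos: [460.0, -328.5, 60.1]
tcp_rot: [3.141, -0.003, -0.339]
ft_force: [4.9, -1.6, -4.0]
opening: 0.145
grip_force: 30.0
t: 48.98
eef_pos: [460.1, -328.0, 60.1]
tcp_rot: [3.14, -0.003, -0.351]
ft_force: [5.0, -4.3, -4.9]
opening: 0.147
grip_force: 30.0
t: 49.35
eef_pos: [460.2, -327.9, 60.1]
tcp_rot: [3.139, -0.003, -0.363]
ft_force: [1.6, -8.1, -5.0]
opening: 0.144
grip_force: 30.1
```

```bash
python3 -m inch '[[0,0,0,0,-0.12,0,1],[0,0,0,0,0,0,1],[0,0,0,0,0,0,-0.3],[0,0,0,0,0,0,-0.3],[0,0,0,0,0,0,-0.3],[0,0,0,0,0,0,-0.3],[0,0,0,0,0,-3,-0.3],[0,0,0,0,0,-4,-0.3],[0,0,0,0,0,-5,-0.3],[0,0,0,-1,-6,0,-0.3],[0,0,0,-1,-6,0,-0.3],[0,0,0,0,0,0,-0.3],[0,0,0,0,0,0,-0.3]]'; python3 -c "
from h import *
lever()
muff((380,620,230,410))
p=env.read_camera('top');save(p,'z.png',(100,120,430,300),2)
"
```

```text
t: 50.98
eef_pos: [484.0, -206.0, 180.2]
tcp_rot: [3.141, -0.0, -0.363]
ft_force: [-0.1, 0.3, 0.4]
opening: 0.649
grip_force: 0.0
scene lever dir 159.97268433430625 c [ 484.8 -334.    79.7] ends [ 531.7 -351.2] [ 431.5 -314.6] N 231 black [ 463.8 -324.1   80.5] pipe dir 70.67597959977172 [ 529.  -341.1   39.5] dial ((527.7994384765625, -350.3659362792969), (50.387821197509766, 37.82182312011719), 80.07868957519531) 59.1655118819808h.py:27: RuntimeWarning: Mean of empty slice.
  P=W[top];c=P.mean(0)
  ret = um.true_divide(
Traceback (most recent call last):
  File "h.py", line 28, in lever
    d=np.linalg.svd((P-c)[:,:2],full_matrices=False)[2][0]; d*=-np.sign(d[0])
      ~~~~~~~~~~~~~~~~~~~~~~~~~~~~~~~~~~~~~~~~~~~~~~~~~^^^
IndexError: index 0 is out of bounds for axis 0 with size 0
```

```bash
python3 -m inch '[[0,0,0,0,-6,-1,-0.3],[0,0,0,0,-6,-1,-0.3],[0,0,0,0,-5,-1,-0.3],[0,0,0,0,0,0,-0.3],[0,0,0,0,0,0,-0.3]]'; python3 -c "
from h import *
lever()
muff((380,620,230,410))
p=env.read_camera('scene');save(p,'z.png',(90,100,430,300),2)
"
```

```text
t: 51.7
eef_pos: [544.1, -48.1, 209.6]
tcp_rot: [3.141, 0.001, -0.364]
ft_force: [-1.0, -1.0, -0.3]
opening: 0.652
grip_force: 0.0
scene lever dir 159.9838619766085 c [ 484.7 -334.2   79.7] ends [ 530.9 -351. ] [ 432. -315.] N 224 black [ 465.8 -322.    77.1] pipe dir 69.46021379956464 [ 528.8 -344.7   39.8] dial ((524.1222534179688, -349.28887939453125), (46.87114715576172, 49.542606353759766), 1.5129497051239014) 59.12850177541008
top lever dir 159.6985228616227 c [ 478.8 -332.4   79.8] ends [ 528.6 -350.8] [ 430.3 -314.5] N 236 black [ 456.7 -324.2   79.9] pipe dir 68.6667225345123 [ 518.  -348.3   40.6] dial ((521.7240600585938, -347.42657470703125), (45.998165130615234, 51.25904846191406), 3.694671154022217) 58.57449671391735
scene 243 sphere c [424.7 322.   34.9] r 27.5 bbox mid [424.9 321.6  49.8] ext [55. 53. 27.] zmax 63.0 stand [-132.1  285.3] [-130.6  285.5]
scene 258 sphere c [495.4 320.9  35.9] r 26.5 bbox mid [498.  320.6  49. ] ext [49. 51. 29.] zmax 64.0 stand [-61.7 291.5] [-61.4 291.9]
scene 280 sphere c [564.1 319.8  34.6] r 27.7 bbox mid [568.1 320.1  48.3] ext [48. 53. 29.] zmax 63.0 stand [  6.7 297.6] [  5.8 296.5]
top 288 sphere c [561.7 321.5  36.4] r 26.7 bbox mid [561.9 320.5  48.2] ext [52. 52. 36.] zmax 66.0 stand [  4.1 299. ] [  3.1 296.2]
top 293 sphere c [492.8 322.1  36.4] r 26.6 bbox mid [492.4 322.7  48. ] ext [52. 53. 32.] zmax 64.0 stand [-64.5 292.5] [-63.9 292.6]
top 307 sphere c [422.3 323.2  36. ] r 26.8 bbox mid [422.4 323.   47.2] ext [53. 52. 33.] zmax 64.0 stand [-134.6  286.3] [-135.2  286.7]
```

View pics/z.png

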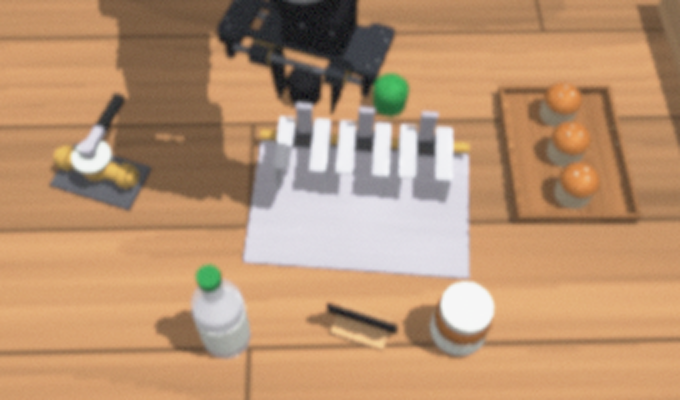

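The final picture shows the lever across the pipe (shut) at (105,125). The three muffins stand upright on the tray, around (570,140). The ejectors are home, the bystanders are in place, and the robot is clear of everything.

```bash
python3 -c "
from cell import env
print(env.job_done())"
```

```text
the job is handed in; nothing more can be done
None
```

The job is handed in (no verdict came back): the valve stayed at about 45° while all three muffins were ejected and stood upright on the tray, then it was shut against its stop, with the ejectors back home and the bottle, jar and card stand untouched.

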